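Tip a steel tube onto a demagnetiser and cycle its pull switch

ROBOT

A 7-joint arm with a two-finger parallel gripper is mounted at the origin on a cart in front of the work surface, level with it; the furniture and walls round the work are solid. World frame = base frame: x ahead of the robot, y to its left, z up, the work surface at z = 0. Lengths are in m, angles in rad, forces in N, time in s.
With the tool pointing down it reaches from about 0.35 to 0.9 m from the base axis. Payload 8.1 kg.
Tool frame: the origin (TCP) lies between the finger pads; the fingertips stand 25 mm ahead of it and the grasp point (between the pads) lies 6 mm ahead of it; y points along the fingers, x is the direction in which the jaws open and shut, and the axes are right-handed (so a half turn about y gives the same grasp; the last joint's range is limited). The gripper opens to 92 mm and grips with 3 to 60 N. Pads are 19 mm wide; open, the fingers measure 130 mm over their backs; the gripper's body (75 mm by 190 mm) begins 47 mm behind the grasp point.
Start: joints at [-1.415, 0.434, 0.025, 1.573, -0.012, 1.134, -0.075], TCP at [0.16, 0.604, 0.252] pointing down, gripper open.
Joint ranges: [-2.62, 2.62], [-0.44, 2.09], [-1.27, 1.32], [0.08, 2.57], [-1.32, 4.46], [0.12, 2], [-2.74, 2.74]. Speed limits (rad/s): [2.22, 2.22, 3.01, 3.01, 3.14, 3.14, 3.14].

INTERFACE

Orientations are given as a rotation vector (axis times angle).
In Python, from station import arm gives the robot as it stands.
- The arm moves only by the tool carry_out, never from a script. Its arguments are lists of equal length, an entry for each row: "delta_pos": the shift along the tool's x, y, z in mm, a list of three; "angular": the turn, a rotation vector about the tool's x, y, z in degrees, a list of three; "fingers": the opening in per cent of the stroke, from 0 (shut) to 100 (fully open). In form: {"delta_pos": [[tx, ty, tz], ...], "angular": [[ax, ay, az], ...], "fingers": [fingers, ...]}. A call has 1 to 20 rows; each row shifts and turns the commanded pose from where the row before left it, along the tool's axes as they then stand; what a row does not reach is not made up. A row lasts 1/10 s, in which the tool goes at most 50 mm and 8.59 degrees, less where a joint would pass 70% of its speed; a pose out of reach is approached as far as the arm can. A call with a gripper value outside its range is refused whole. The fingers move at their own pace and stop on an object; "force" is the grip in N (left out, the last holds). Time passes only in rows, so rows that do not move let the fingers close. It gives the time, the measured TCP pose, the force and the opening at its end, in the units of the state.
- arm.sense(): the state, without advancing time (a new reading comes with each control period).
- arm.grab_frame(name): name is "side" or "top" or "wrist"; returns the picture (480x640x3 uint8, red, green, blue); there is no depth.
- arm.camera_model(name): a dict with "camera_matrix" (3x3 intrinsics, pixels), "rvec" (rotation vector, rad) and "tvec" (3), from world to camera coordinates, as OpenCV has them; the wrist camera has in their place "hand_eye" (4x4, takes a point from camera to tool coordinates, whose origin is the TCP and whose axes are the tool frame's). Camera axes: x right, y down, z forward; pixel columns grow to the right and rows downward; lengths in m; the calibration is good to about 2 mm. A picture is of the moment at which its call begins: read the wrist's pose just before it. camera_model takes no time and is no camera call.
- arm.close_job(): hands the job in, once; it reports no verdict.
The state is a dict: "time_s": time; "q": joint angles; "qvel": joint speeds; "joint_torque": joint torques, N m; "position": TCP position; "tcp_rot": TCP orientation; "ft_force": force on the tool from outside, world axes, zero at the start; "ft_torque": the same for the moment, N m; "width": finger opening in m.
Only numpy, scipy, OpenCV 4.12 (cv2) and the standard library are available. Lean on these libraries where they do the work, as an engineer would, in place of code of your own. Each camera call takes 0.05 s, during which the arm holds its last target.

TASK

Demagnetise the steel tube: slide it, still standing, until its foot butts the edge of the demagnetiser's low plate, then push its top over so that it lies flat along the lane between the yellow lines, with no more than a third of its length left hanging over that edge. Then pull the red knob straight out to its on position, and push it fully home again to switch off. Do not disturb the swab pot, the white jar or the brown bottle.

Things in the scene. Friction and masses are not known exactly. Their poses are not given: they have to be found in the camera images.
- demag: Bench demagnetiser, fixed: a low flat grey plate with a blue control housing at its -x side. Origin on the bench top (z = 0) below the middle of the plate's front edge; x along that edge, y into the plate along the lane, z up. The plate is 12 mm high and covers x -75..75, y 0..190 mm in this frame. The lane is centred on x = 0, between yellow lines at x = -68 and +68 mm.
- stop_edge (a point): Middle of the upper corner of the plate's front edge, 12 mm above the bench. The upright side face below it (12 mm high, 150 mm wide, facing -y of the demagnetiser) is the stop for the tube's foot. Axes as the demagnetiser's.
- housing_top (a point): Centre of the top of the blue control housing, 45 mm above the bench; the red knob stands here. The housing measures 98 mm along x and 140 mm along y of the demagnetiser (x -174..-76, y 0..140 mm in its frame).
- tube: Hollow square steel tube, 80 x 80 mm, 160 mm long, 3 mm wall, open ends, green band near the top, about 0.75 kg. Starts standing on the bench, 25 to 75 mm short of the plate's front edge (-y side), turned up to 9 degrees from square to it. Origin at the centre of its foot, z along the tube to the top. Its origin is at y = -40 mm of the demagnetiser when its foot butts the edge. Too wide to grip across.
- tube_top (a point): Centre of the tube's top end, 160 mm from the foot. Pushed below half its height it slides; pushed near the top, foot butted, it pivots over the plate's edge, passes its balance at about 30 degrees and falls on to the plate by itself. Lying properly it is flat on the plate, 25 to 40 mm of its foot end reaching out over the edge, as the foot slips back a little while it falls.
- knob_head (a point): Centre of the head of the red push-pull knob: a round head 34 mm in diameter and 22 mm high, axis vertical (in: head centre 66 mm above the bench, its underside 10 mm above the housing's top, 6 mm above a 34 mm dark collar). Moves up with the knob.
- pull_knob (a joint): Travel of the red knob, in m: 0 = pushed in (off), 0.014 = pulled straight up to its on position (its upper end stop). It moves stiffly, about 5 N either way, and stays where it is left.
- swab_pot: Bystander: white pot of swabs, 58 mm diameter, 84 mm high, on the demagnetiser's +x side. Origin at the centre of its foot.
- sample_jar: Bystander: white screw-cap jar, 36 mm diameter, 69 mm high, beyond the plate's +y end. Origin at the centre of its foot.
- solvent_bottle: Bystander: brown bottle with black cap, 46 mm diameter, 96 mm high, on the tube's +x side. Origin at the centre of its foot.

How it is judged:
On the way, in this order (a step that is already met when the one before it is completed fails the run):
1. the tube, standing, butts the plate's edge with its foot (y of tube in the frame of demag above -0.047 m and z of tube in the frame of demag below 0.008 m and angle between tube's own z axis and vertical below 0.12 rad), for 0.1 s.
2. the tube lies flat along the lane, at rest, the knob still in (x of tube in the frame of demag between -0.025 and 0.025 m and y of tube in the frame of demag between -0.055 and 0.025 m and z of tube in the frame of demag between 0.045 and 0.06 m and angle between tube's own z axis and vertical between 1.47 and 1.67 rad and angle between the z axis of tube and the y axis of demag, either way round below 0.17 rad and linear speed of tube below 0.02 m/s and value of joint pull_knob below 0.003 m), for 0.2 s.
3. the knob is pulled out to on (value of joint pull_knob above 0.0115 m), for 0.2 s.
At the end, for the whole second after the job is handed in: The tube lies flat (within 5 degrees) on the plate, along the lane within 10 degrees, its foot end's centre within 25 mm of the lane's middle (the tube between the yellow lines) and from 55 mm outside to 25 mm inside the plate's edge, at rest; the knob is pushed in to within 2 mm of home (x of tube in the frame of demag between -0.025 and 0.025 m and y of tube in the frame of demag between -0.055 and 0.025 m and z of tube in the frame of demag between 0.045 and 0.06 m and angle between tube's own z axis and vertical between 1.47 and 1.67 rad and angle between the z axis of tube and the y axis of demag, either way round below 0.17 rad and linear speed of tube below 0.02 m/s and value of joint pull_knob below 0.002 m); the robot touches nothing.
It fails at once if a bystander is moved by more than 25 mm or tipped (distance of any of swab_pot, sample_jar, solvent_bottle from where it was at the start of the episode above 0.025 m or angle between any of swab_pot, sample_jar, solvent_bottle's own z axis and vertical above 0.35 rad).
It also fails if it takes over 56 s, if anything falls off the work surface, if the arm or the gripper's body presses on something with over 40 N, if the wrist force passes 120 N, or if a joint passes its speed limit or range.

## Working session

There is one attempt and no reset: what is moved stays moved. The work goes in short steps, Python scripts to look and compute and a tool call to move; the robot and the scene stay as the last step left them, time stands still between calls to the robot, and variables do not carry over. Pictures are saved under pics/ and viewed, and the job is handed in when it is done.

Besides the shell and the picture viewer there is one more tool, called after "Call:" as a command line: name --argument value ..., lists and objects as JSON in quotes. carry_out: Moves the arm, as the interface text tells. Its arguments: {"type":"object","properties":{"delta_pos":{"type":"array"},"angular":{"type":"array"},"fingers":{"type":"array"},"force":{"type":"number"}},"required":["delta_pos","angular","fingers"]}

```bash
ls; mkdir -p pics
cat > h.py <<'E'
import numpy as np, cv2
from station import arm
def save(n,f):
    im=arm.grab_frame(n); cv2.imwrite('pics/'+f,cv2.cvtColor(im,cv2.COLOR_RGB2BGR)); return im
def ray(n,u,v):
    m=arm.camera_model(n);K=np.array(m['camera_matrix']);R=cv2.Rodrigues(np.array(m['rvec'],float))[0];t=np.array(m['tvec'],float).ravel()
    d=R.T@np.linalg.inv(K)@[u,v,1];return -R.T@t,d
def atz(n,u,v,z):
    c,d=ray(n,u,v);return c+d*(z-c[2])/d[2]
def proj(n,P):
    m=arm.camera_model(n)
    return cv2.projectPoints(np.array(P,float).reshape(-1,3),np.array(m['rvec'],float),np.array(m['tvec'],float),np.array(m['camera_matrix']),None)[0].reshape(-1,2)
E
python3 - <<'E'
from h import *
np.set_printoptions(precision=4,suppress=True)
print(arm.sense())
save('top','top0.png');save('side','side0.png')
for n in('top','side'):print(ray(n,320,240))
E
```

```text
pics
{'time_s': 0.0, 'q': array([-1.4146,  0.4352,  0.025 ,  1.5741, -0.0116,  1.134 , -0.0751]), 'qvel': array([ 0.0011,  0.0014, -0.0008,  0.0019,  0.0017,  0.0003, -0.0007]), 'joint_torque': array([  0.001 , -66.7872,   0.986 , -31.446 ,  -0.0602,   0.043 ,
         0.0002]), 'position': array([0.1599, 0.6037, 0.251 ]), 'tcp_rot': array([-1.3217, -1.0156,  1.0175]), 'ft_force': array([-0.0276, -0.661 ,  0.3521]), 'ft_torque': array([0.0506, 0.0189, 0.0253]), 'width': 0.09197025800109239}
(array([0.444 , 0.1194, 0.9687]), array([ 0.1831, -0.031 , -0.9827]))
(array([ 0.5468, -0.6806,  0.8826]), array([ 0.0382,  0.7135, -0.6997]))
```

View pics/top0.png

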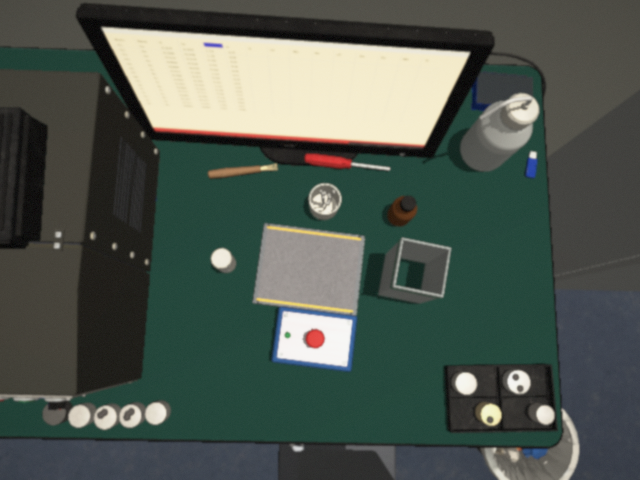

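View pics/side0.png

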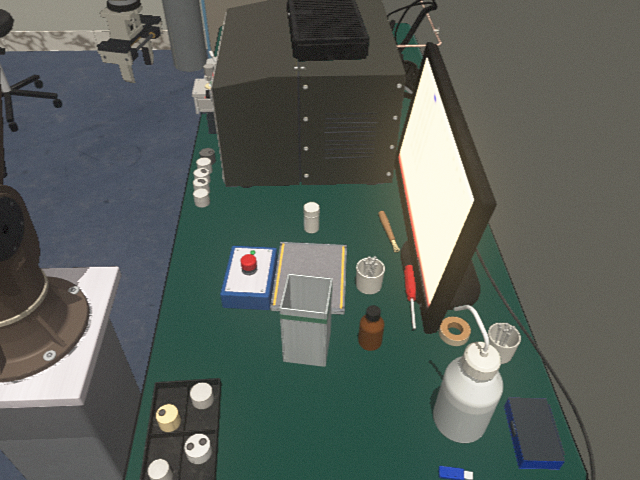

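Run:
```python
from h import *
print(cv2.Rodrigues(arm.sense()['tcp_rot'])[0].round(3))
for n,s in(('top',[(0,640,0,480)]),):
    im=cv2.imread(f'pics/{n}0.png')
```

```text
[[ 0.256 -0.    -0.967]
 [ 0.967 -0.001  0.256]
 [-0.001 -1.    -0.   ]]
```

Run:
```python
from h import *
im=cv2.imread('pics/top0.png')
c=im[215:375,240:460]; cv2.imwrite('pics/topc.png',cv2.resize(c,None,fx=3.6,fy=3.6,interpolation=cv2.INTER_CUBIC))
im=cv2.imread('pics/side0.png')
c=im[230:380,210:400]; cv2.imwrite('pics/sidec.png',cv2.resize(c,None,fx=4,fy=4,interpolation=cv2.INTER_CUBIC))
```

```text
(no output)
```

View pics/topc.png

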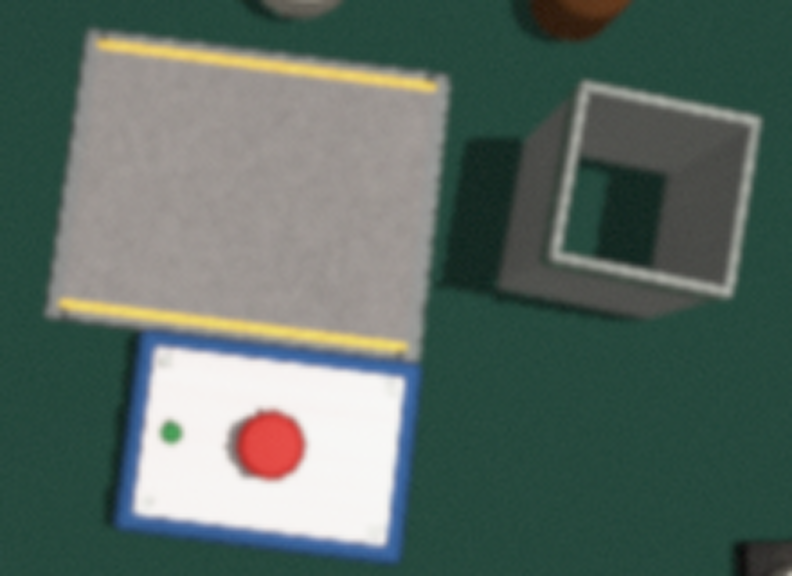

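View pics/sidec.png

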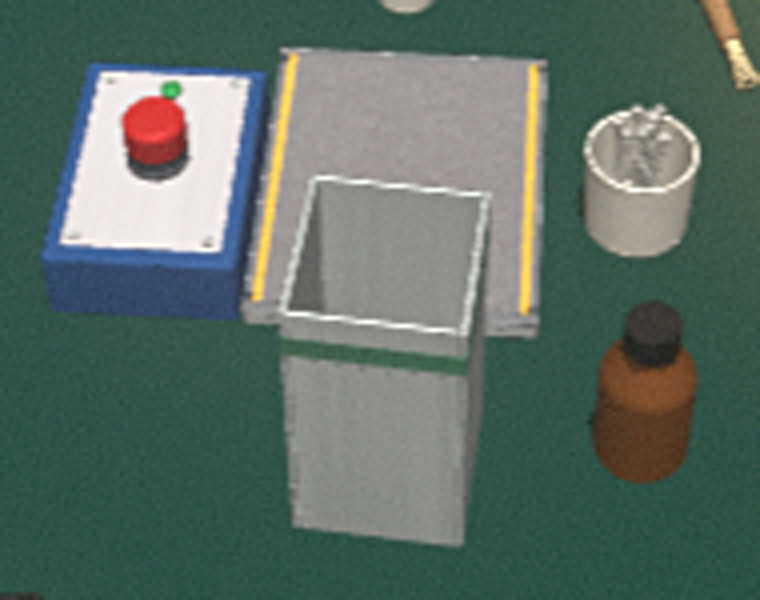

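The top view shows the plate with corners at crop (450,75), (417,358), (90,32) and (48,318). The tube's top rim is at (585,83), (760,120), (732,295) and (553,258), and the knob at (270,445).

Run:
```python
from h import *
np.set_printoptions(precision=4,suppress=True)
T=lambda p,z:atz('top',p[0]/3.6+240-.4,p[1]/3.6+215-.4,z)
S=lambda p,z:atz('side',p[0]/4+210-.4,p[1]/4+230-.4,z)
pl=[T(p,.012) for p in[(450,75),(417,358),(90,32),(48,318)]]
print('plate',np.array(pl)); 
for a,b in((0,1),(2,3),(0,2),(1,3)):print(np.linalg.norm(pl[a]-pl[b]))
tb=np.array([T(p,.16) for p in[(585,83),(760,120),(732,295),(553,258)]])
print('tube',tb,tb.mean(0),np.linalg.norm(np.roll(tb,1,0)-tb,axis=1))
for i in range(4):
    d=tb[(i+1)%4]-tb[i];print(np.degrees(np.arctan2(d[1],d[0])))
print('tube top side',np.array(ts:=[S(p,.16) for p in[(316,177),(490,195),(468,333),(283,315)]]),np.mean(ts,0))
print('foot side',S((294,526),0),S((462,545),0))
print('knob',T((270,445),.077),S((154,113),.077))
# plate side view: front top corners
print('plate side',S((243,322-12),.012),S((537,323),.012),S((280,50),.012),S((546,62),.012))
y=(pl[0]+pl[1])/2-(pl[2]+pl[3])/2;y=-y/np.linalg.norm(y)
# x axis from housing to lane
x=np.cross(y,[0,0,1]);print('x',x,'y',y,np.degrees(np.arctan2(x[1],x[0])))
O=(pl[0]+pl[1])/2;C=np.mean(pl,0);print('O',O,'C',C, 'O from C',C-.095*y)
```

```text
plate [[0.6333 0.0056 0.012 ]
 [0.4864 0.0214 0.012 ]
 [0.6508 0.1939 0.012 ]
 [0.5019 0.2091 0.012 ]]
0.14774949551237482
0.1496187437258265
0.18917731944927496
0.18832527526669807
tube [[ 0.6021 -0.0367  0.16  ]
 [ 0.5877 -0.1141  0.16  ]
 [ 0.5103 -0.1001  0.16  ]
 [ 0.5243 -0.0222  0.16  ]] [ 0.5561 -0.0683  0.16  ] [0.0791 0.0788 0.0787 0.0792]
-100.54342235405622
169.7155127657781
79.77862893596236
-10.53776645465762
tube top side [[ 0.5269 -0.0274  0.16  ]
 [ 0.6033 -0.0408  0.16  ]
 [ 0.5895 -0.1166  0.16  ]
 [ 0.5129 -0.1042  0.16  ]] [ 0.5581 -0.0723  0.16  ]
foot side [ 0.5115 -0.102   0.    ] [ 0.5896 -0.1154  0.    ]
knob [0.4414 0.0967 0.077 ] [0.4427 0.0943 0.077 ]
plate side [0.4858 0.0178 0.012 ] [0.6332 0.0039 0.012 ] [0.5028 0.2036 0.012 ] [0.6524 0.1886 0.012 ]
x [ 0.9962 -0.0873  0.    ] y [ 0.0873  0.9962 -0.    ] -5.010838955821534
O [0.5599 0.0135 0.012 ] C [0.5681 0.1075 0.012 ] O from C [0.5598 0.0129 0.012 ]
```

Run:
```python
from h import *
np.set_printoptions(precision=3,suppress=True)
print('bench near edge',atz('top',200,438,0),atz('top',550,445,0))
for z in(0,):print('box side foot',atz('side',228,185,z),atz('side',400,182,z),'top cam foot',atz('top',143,380,0),atz('top',158,150,0))
for z in(.2,.25,.3,.35,.4):print(z,'box upper front L/R: side',atz('side',218,82,z),atz('side',300,80,z),'bevel', atz('top',80,392,z),atz('top',100,80,z))
for z in(.3,.4):print('monitor',atz('top',490,40,z),atz('top',80,10,z),atz('side',430,50,z))
print('bottle',atz('top',402,212,0.0),atz('top',408,203,.096),'pot',atz('top',325,212,0),'tray',atz('top',447,367,.03))
save('wrist','w0.png')
```

```text
bench near edge [0.264 0.293 0.   ] [ 0.263 -0.331  0.   ]
box side foot [ 0.369  0.429 -0.   ] [0.812 0.427 0.   ] top cam foot [0.36 0.4  0.  ] [0.793 0.407 0.   ]
0.2 box upper front L/R: side [0.352 0.594 0.2  ] [0.559 0.599 0.2  ] bevel [0.359 0.429 0.2  ] [0.833 0.447 0.2  ]
0.25 box upper front L/R: side [0.366 0.501 0.25 ] [0.558 0.506 0.25 ] bevel [0.365 0.409 0.25 ] [0.808 0.426 0.25 ]
0.3 box upper front L/R: side [0.381 0.408 0.3  ] [0.557 0.412 0.3  ] bevel [0.37  0.389 0.3  ] [0.783 0.404 0.3  ]
0.35 box upper front L/R: side [0.395 0.314 0.35 ] [0.557 0.318 0.35 ] bevel [0.376 0.369 0.35 ] [0.757 0.383 0.35 ]
0.4 box upper front L/R: side [0.409 0.221 0.4  ] [0.556 0.224 0.4  ] bevel [0.381 0.349 0.4  ] [0.732 0.362 0.4  ]
monitor [ 0.864 -0.137  0.3  ] [0.887 0.442 0.3  ] [0.869 0.55  0.3  ]
monitor [ 0.801 -0.099  0.4  ] [0.821 0.394 0.4  ] [0.814 0.339 0.4  ]
bottle [ 0.684 -0.068  0.   ] [ 0.676 -0.06   0.096] pot [0.679 0.08  0.   ] tray [ 0.397 -0.14   0.03 ]
```

View pics/w0.png

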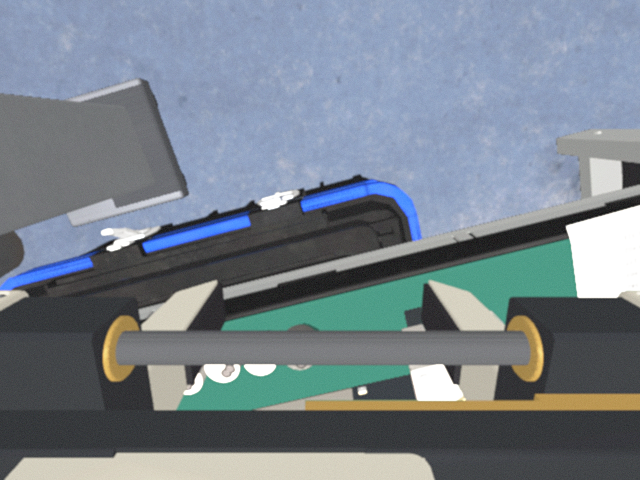

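Call:
carry_out --delta_pos '[[-29,-14,-14],[-29,-14,-14],[-29,-14,-14],[-29,-14,-14],[-29,-14,-14],[-29,-14,-14],[-29,-14,-14],[-29,-14,-14]]' --angular '[[0,0,0],[0,0,0],[0,0,0],[0,0,0],[0,0,0],[0,0,0],[0,0,0],[0,0,0]]' --fingers '[40,40,40,40,40,40,40,40]'

```text
time_s: 0.95
position: [0.2089, 0.3497, 0.3641]
tcp_rot: [-1.321, -1.016, 1.017]
ft_force: [0.7, 0.9, 0.6]
width: 0.0372
```

Call:
carry_out --delta_pos '[[-16,0,-45],[-16,0,-45],[-16,0,-45],[-16,0,-45],[-16,0,-45],[-16,0,-45],[-16,0,-45],[-16,0,-45],[-16,0,-45],[-16,0,-45],[-16,0,-45],[-16,0,-45]]' --angular '[[0,6.7,0],[0,6.7,0],[0,6.7,0],[0,6.7,0],[0,6.7,0],[0,6.7,0],[0,6.7,0],[0,6.7,0],[0,6.7,0],[0,6.7,0],[0,6.7,0],[0,6.7,0]]' --fingers '[40,40,40,40,40,40,40,40,40,40,40,40]'

```text
time_s: 2.15
position: [0.3778, -0.1503, 0.3637]
tcp_rot: [-1.57, 0.075, -0.076]
ft_force: [1.8, -0.8, 0.4]
width: 0.0372
```

```bash
cat >> h.py <<'E'
def st():
    s=arm.sense();R=cv2.Rodrigues(s['tcp_rot'])[0]
    print('t',round(s['time_s'],2),'p',s['position'].round(4),'q',s['q'].round(2),'F',s['ft_force'].round(1),'w',round(s['width'],4));print(R.round(3))
    return s,R
A=np.radians(-5.4);XD=np.array([np.cos(A),np.sin(A),0]);YD=np.array([-np.sin(A),np.cos(A),0]);O=np.array([.5598,.0125,0])
def d2w(x,y,z):return O+XD*x+YD*y+[0,0,z]
def w2d(p):
    p=np.asarray(p)-O;return np.array([p@XD,p@YD,p[2]])
def goal(p,th):
    """tool delta (mm), rotvec(deg) in tool axes to reach world p with tilt th deg"""
    s,R=st();c,n=np.cos(np.radians(th)),np.sin(np.radians(th))
    y=YD*n-np.array([0,0,1])*c;Rg=np.c_[XD,y,np.cross(XD,y)]
    print('delta tool mm',(R.T@(p-s['position'])*1e3).round(1),'rot deg',np.degrees(cv2.Rodrigues(R.T@Rg)[0].ravel()).round(1))
    print('delta in goal axes',(Rg.T@(p-s['position'])*1e3).round(1),'tcp in demag',(w2d(s['position'])*1e3).round(1))
E
python3 -c "
from h import *
goal(d2w(.005,-.2,.3),50)"
```

```text
t 2.15 p [ 0.3778 -0.1503  0.3637] q [-0.57 -0.09  0.77  1.91  0.07  1.29  0.09] F [ 1.8 -0.8  0.4] w 0.0372
[[ 0.995  0.     0.096]
 [-0.096 -0.     0.995]
 [ 0.    -1.    -0.   ]]
delta tool mm [170.9  63.8 -20.4] rot deg [50.  -0.1  0.1]
delta in goal axes [170.9  25.  -62.2] tcp in demag [-165.9 -179.2  363.7]
```

Call:
carry_out --delta_pos '[[34,13,-4],[34,13,-4],[34,13,-4],[34,13,-4],[34,13,-4],[0,0,0],[0,0,0],[0,0,0],[0,0,0],[0,0,0],[0,0,0],[0,0,0],[0,0,0]]' --angular '[[0,0,0],[0,0,0],[0,0,0],[0,0,0],[0,0,0],[0,0,0],[7.5,0,0],[7.5,0,0],[7.5,0,0],[7.5,0,0],[7.5,0,0],[7.5,0,0],[5,0,0]]' --fingers '[40,40,40,40,40,40,40,40,40,40,40,40,40]'

```text
time_s: 3.45
position: [0.545, -0.1851, 0.2985]
tcp_rot: [-0.693, 0.033, -0.09]
ft_force: [-0.5, -0.3, 0.1]
width: 0.0369
```

```bash
python3 -c "
from h import *
goal(d2w(.005,-.185,.06),50)
save('side','s1.png')"
```

```text
t 3.45 p [ 0.545  -0.1851  0.2985] q [ 0.28  0.65  0.58  1.53 -0.92  1.79  0.94] F [-0.5 -0.3  0.1] w 0.0369
[[ 0.996  0.072  0.061]
 [-0.094  0.766  0.636]
 [-0.001 -0.639  0.769]]
delta tool mm [   1.3  162.5 -175.1] rot deg [-0.3 -0.  -0. ]
delta in goal axes [   1.1  163.3 -174.3] tcp in demag [   3.9 -198.1  298.5]
```

View pics/s1.png

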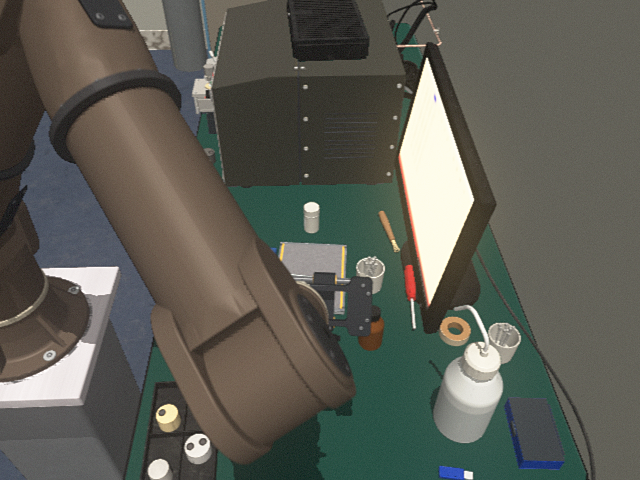

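Call:
carry_out --delta_pos '[[0,0,0],[0,0,0],[0,19.2,-16.1],[0,19.2,-16.1],[0,19.2,-16.1],[0,19.2,-16.1]]' --angular '[[-5,0,0],[-5,0,0],[0,0,0],[0,0,0],[0,0,0],[0,0,0]]' --fingers '[40,40,40,40,40,40]'

```text
time_s: 4.1
position: [0.5458, -0.1831, 0.1983]
tcp_rot: [-0.874, 0.039, -0.085]
ft_force: [0.5, 0.2, -0.1]
width: 0.0366
```

```bash
python3 -c "
from h import *
goal(d2w(.005,-.2,.075),40)
save('side','s2.png');save('top','t2.png')"
```

```text
t 4.1 p [ 0.5458 -0.1831  0.1983] q [ 0.2   0.68  0.6   1.65 -0.88  1.53  1.02] F [ 0.5  0.2 -0.1] w 0.0366
[[ 0.996  0.058  0.068]
 [-0.09   0.638  0.764]
 [ 0.001 -0.767  0.641]]
delta tool mm [  0.4  92.1 -82. ] rot deg [ 0.1  0.2 -0.1]
delta in goal axes [  0.5  91.9 -82.2] tcp in demag [   4.5 -196.1  198.3]
```

View pics/s2.png

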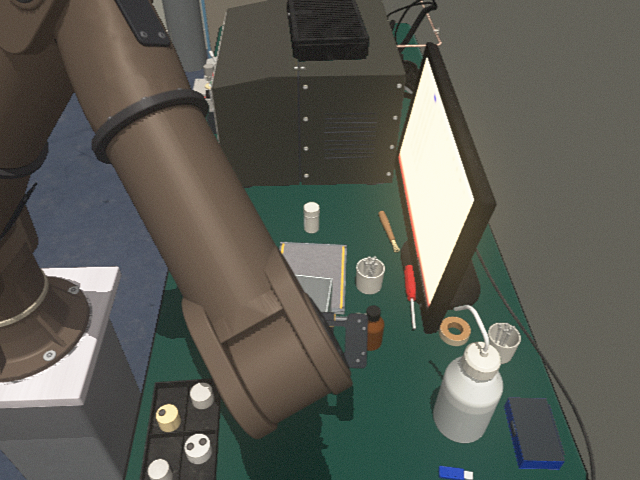

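View pics/t2.png

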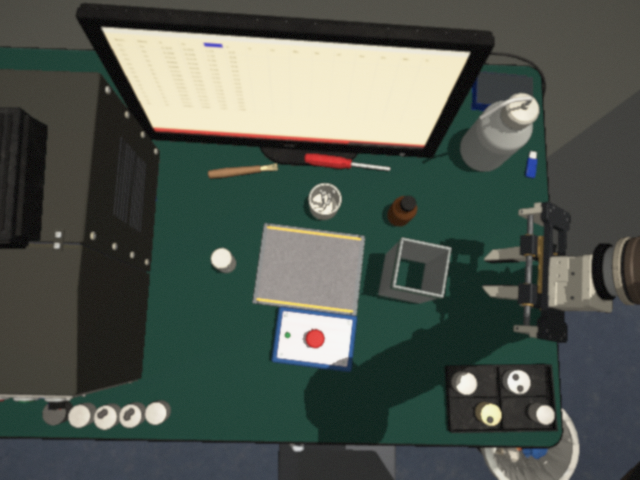

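Call:
carry_out --delta_pos '[[0,18,-16],[0,18,-16],[0,18,-16],[0,18,-16],[0,19,-17]]' --angular '[[0,0,0],[0,0,0],[0,0,0],[0,0,0],[0,0,0]]' --fingers '[40,40,40,40,40]'

```text
time_s: 4.7
position: [0.5464, -0.1875, 0.0777]
tcp_rot: [-0.874, 0.038, -0.086]
ft_force: [-0.1, -0.1, 0.2]
width: 0.0366
```

```bash
python3 -c "
from h import *
goal(d2w(.005,-.11,.075),40)
save('side','s3.png');im=save('top','t3.png')
cv2.imwrite('pics/t3c.png',cv2.resize(im[200:380,240:570,::-1],None,fx=2.4,fy=2.4))"
```

```text
t 4.7 p [ 0.5464 -0.1875  0.0777] q [ 0.24  0.84  0.55  1.71 -0.96  1.39  1.17] F [-0.1 -0.1  0.2] w 0.0366
[[ 0.996  0.06   0.068]
 [-0.09   0.639  0.764]
 [ 0.002 -0.767  0.641]]
delta tool mm [-0.1 60.1 67.6] rot deg [ 0.1  0.2 -0. ]
delta in goal axes [-0.5 60.2 67.4] tcp in demag [   5.5 -200.3   77.7]
```

View pics/s3.png

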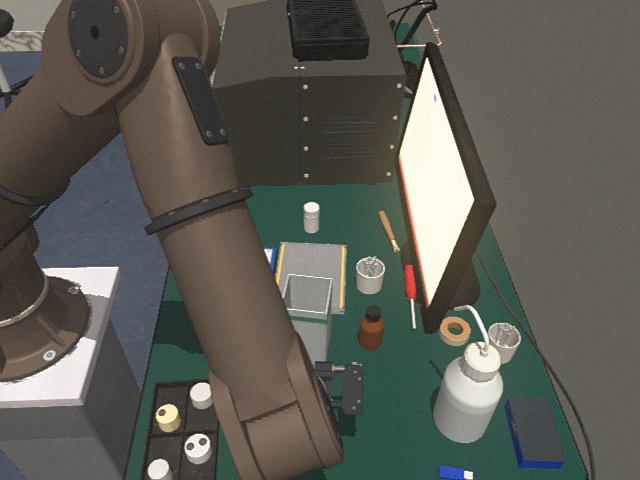

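View pics/t3c.png

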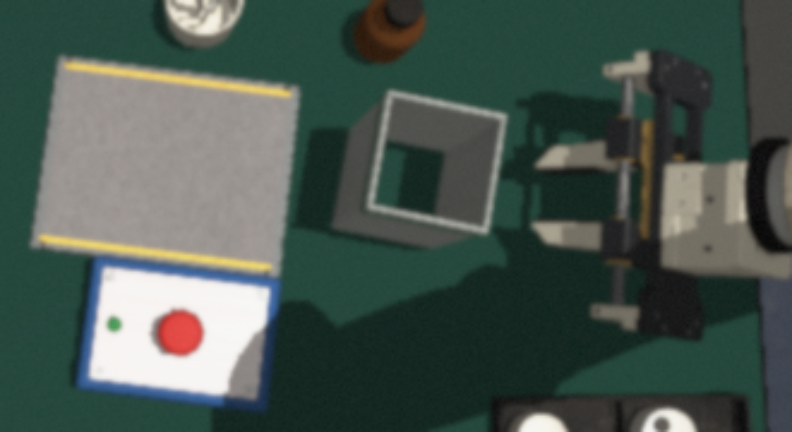

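Call:
carry_out --delta_pos '[[0,9.6,11.5],[0,9.6,11.5],[0,9.6,11.5],[0,3.2,3.8],[0,3.2,3.8],[0,3.2,3.8],[0,3.2,3.8],[0,3.2,3.8]]' --angular '[[0,0,0],[0,0,0],[0,0,0],[0,0,0],[0,0,0],[0,0,0],[0,0,0],[0,0,0]]' --fingers '[40,40,40,40,40,40,40,40]'

```text
time_s: 5.6
position: [0.553, -0.1207, 0.0777]
tcp_rot: [-0.876, 0.038, -0.09]
ft_force: [0.2, -8.3, 5.8]
width: 0.037
```

Call:
carry_out --delta_pos '[[0,3.2,3.8],[0,3.2,3.8],[0,3.2,3.8],[0,3.2,3.8]]' --angular '[[0,0,0],[0,0,0],[0,0,0],[0,0,0]]' --fingers '[40,40,40,40]'

```text
time_s: 6.0
position: [0.5544, -0.1007, 0.0774]
tcp_rot: [-0.876, 0.039, -0.089]
ft_force: [-0.2, -7.9, 4.6]
width: 0.0369
```

```bash
python3 -c "
from h import *
goal(d2w(.005,-.103,.075),40)
im=save('top','t4.png')
cv2.imwrite('pics/t4c.png',cv2.resize(im[200:380,240:570,::-1],None,fx=2.4,fy=2.4))"
```

```text
t 6.0 p [ 0.5544 -0.1007  0.0774] q [ 0.12  0.78  0.52  1.82 -1.03  1.29  1.14] F [-0.2 -7.9  4.6] w 0.0369
[[ 0.996  0.062  0.071]
 [-0.094  0.637  0.765]
 [ 0.002 -0.769  0.64 ]]
delta tool mm [-0.2  8.4  6.3] rot deg [0.2 0.1 0.1]
delta in goal axes [-0.2  8.4  6.3] tcp in demag [   5.2 -113.2   77.4]
```

View pics/t4c.png

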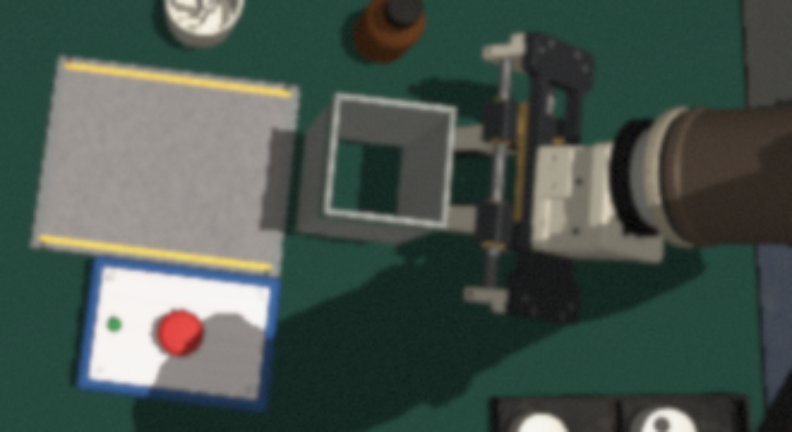

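Call:
carry_out --delta_pos '[[0,1.9,2.3],[0,1.9,2.3],[0,1.9,2.3]]' --angular '[[0,0,0],[0,0,0],[0,0,0]]' --fingers '[40,40,40]'

```text
time_s: 6.35
position: [0.5551, -0.0918, 0.0774]
tcp_rot: [-0.876, 0.039, -0.089]
ft_force: [-1.1, -7.5, 4.8]
width: 0.0366
```

Call:
carry_out --delta_pos '[[0,1.3,1.5],[0,0,0]]' --angular '[[0,0,0],[0,0,0]]' --fingers '[40,40]'

```text
time_s: 6.55
position: [0.5552, -0.0903, 0.0774]
tcp_rot: [-0.877, 0.039, -0.089]
ft_force: [-1.7, -8.6, 4.8]
width: 0.0369
```

```bash
python3 -c "
from h import *
T=lambda p,z:w2d(atz('top',p[0]/2.4+240-.3,p[1]/2.4+200-.3,z))
print(np.array([T(p,.16) for p in[(337,94),(456,108),(446,225),(328,212)]]).round(4))
goal(d2w(.005,-.103,.075),40)
"
```

```text
[[ 0.0405 -0.0103  0.16  ]
 [ 0.0408 -0.0897  0.16  ]
 [-0.0371 -0.0892  0.16  ]
 [-0.0379 -0.0119  0.16  ]]
t 6.55 p [ 0.5552 -0.0903  0.0774] q [ 0.1   0.78  0.52  1.84 -1.03  1.28  1.13] F [-1.7 -8.6  4.8] w 0.0369
[[ 0.996  0.062  0.071]
 [-0.094  0.636  0.766]
 [ 0.002 -0.769  0.639]]
delta tool mm [-0.1  1.7 -1.7] rot deg [0.3 0.1 0.1]
delta in goal axes [-0.1  1.7 -1.7] tcp in demag [   5.1 -102.8   77.4]
```

Call:
carry_out --delta_pos '[[0,1.0,1.1],[0,1.0,1.1],[0,0,0]]' --angular '[[0,0,0],[0,0,0],[0,0,0]]' --fingers '[40,40,40]'

```text
time_s: 6.85
position: [0.5552, -0.0898, 0.0774]
tcp_rot: [-0.88, 0.04, -0.092]
ft_force: [-4.3, -16.9, 10.5]
width: 0.0369
```

Call:
carry_out --delta_pos '[[0,-9,-10.8],[0,-9,-10.8],[0,-21.5,17.9],[0,-21.5,17.9],[0,-21.5,17.9],[0,0,0]]' --angular '[[0,0,0],[0,0,0],[0,0,0],[0,0,0],[0,0,0],[0,0,0]]' --fingers '[40,40,40,40,40,40]'

```text
time_s: 7.45
position: [0.5535, -0.1139, 0.1637]
tcp_rot: [-0.873, 0.036, -0.088]
ft_force: [-0.3, -0.2, -0.4]
width: 0.0366
```

```bash
python3 -c "
from h import *
goal(d2w(.004,-.103,.161),40)
im=save('top','t5.png')
cv2.imwrite('pics/t5c.png',cv2.resize(im[200:380,240:570,::-1],None,fx=2.4,fy=2.4))"
```

```text
t 7.45 p [ 0.5535 -0.1139  0.1637] q [ 0.1   0.67  0.57  1.77 -0.94  1.4   1.02] F [-0.3 -0.2 -0.4] w 0.0366
[[ 0.996  0.062  0.067]
 [-0.092  0.639  0.764]
 [ 0.005 -0.767  0.642]]
delta tool mm [-1.6 17.1 16.3] rot deg [0.1 0.3 0.1]
delta in goal axes [-1.7 17.1 16.2] tcp in demag [   5.7 -126.4  163.7]
```

View pics/t5c.png

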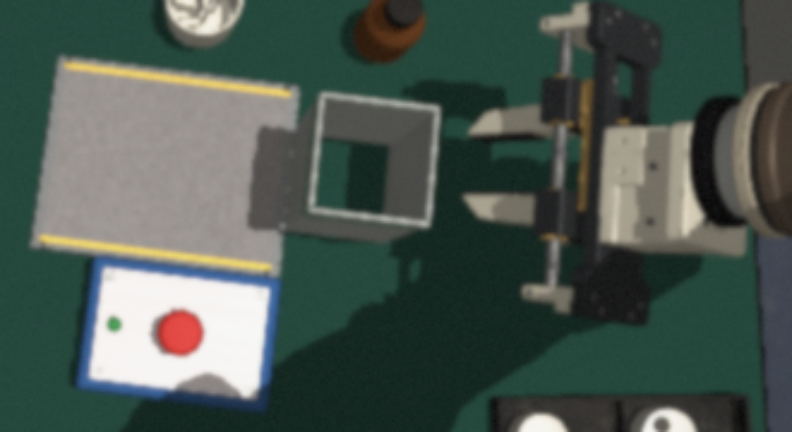

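Call:
carry_out --delta_pos '[[0,6.4,7.7],[0,6.4,7.7],[0,5.1,6.1],[0,5.1,6.1],[0,5.1,6.1],[0,5.1,6.1]]' --angular '[[0,0,0],[0,0,0],[0,0,0],[0,0,0],[0,0,0],[0,0,0]]' --fingers '[40,40,40,40,40,40]'

```text
time_s: 8.1
position: [0.5572, -0.0601, 0.1607]
tcp_rot: [-0.872, 0.04, -0.086]
ft_force: [-1.0, -2.1, 3.4]
width: 0.0367
```

```bash
python3 -c "
from h import *
goal(d2w(.004,-.103,.161),40)
im=save('top','t6.png')
cv2.imwrite('pics/t6c.png',cv2.resize(im[200:380,240:570,::-1],None,fx=2.4,fy=2.4))"
```

```text
t 8.1 p [ 0.5572 -0.0601  0.1607] q [ 0.02  0.64  0.55  1.83 -0.97  1.34  0.98] F [-1.  -2.1  3.4] w 0.0367
[[ 0.996  0.059  0.07 ]
 [-0.091  0.64   0.763]
 [ 0.    -0.766  0.643]]
delta tool mm [ -0.3 -19.8 -23.1] rot deg [-0.   0.1 -0.1]
delta in goal axes [ -0.3 -19.8 -23.1] tcp in demag [  4.3 -72.6 160.7]
```

View pics/t6c.png

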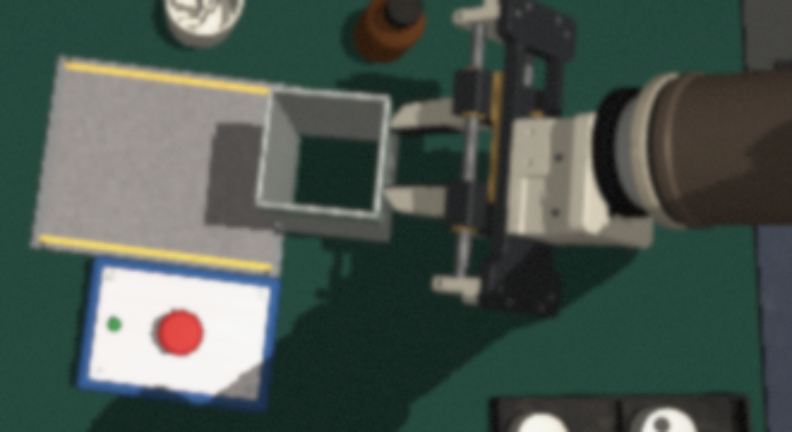

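The tube is pivoting over the edge and leaning. I'll continue pushing.

Call:
carry_out --delta_pos '[[0,5.1,6.1],[0,5.1,6.1],[0,5.1,6.1]]' --angular '[[0,0,0],[0,0,0],[0,0,0]]' --fingers '[40,40,40]'

```text
time_s: 8.45
position: [0.5593, -0.0361, 0.1607]
tcp_rot: [-0.872, 0.04, -0.085]
ft_force: [0.4, -0.8, 1.4]
width: 0.0371
```

Call:
carry_out --delta_pos '[[0,5.1,6.1],[0,5.1,6.1],[0,5.1,6.1]]' --angular '[[0,0,0],[0,0,0],[0,0,0]]' --fingers '[40,40,40]'

```text
time_s: 8.75
position: [0.5613, -0.0123, 0.1606]
tcp_rot: [-0.872, 0.04, -0.085]
ft_force: [-0.1, -0.9, 0.6]
width: 0.0371
```

```bash
python3 -c "
from h import *
goal(d2w(.004,-.103,.161),40)
im=save('top','t7.png')
cv2.imwrite('pics/t7c.png',cv2.resize(im[200:380,240:570,::-1],None,fx=2.4,fy=2.4))"
```

```text
t 8.75 p [ 0.5613 -0.0123  0.1606] q [-0.05  0.62  0.54  1.87 -1.01  1.29  0.95] F [-0.1 -0.9  0.6] w 0.0371
[[ 0.996  0.058  0.07 ]
 [-0.091  0.64   0.763]
 [-0.    -0.766  0.643]]
delta tool mm [ -0.1 -50.8 -59.8] rot deg [-0.   0.1 -0.1]
delta in goal axes [  0.2 -50.8 -59.8] tcp in demag [  3.8 -24.6 160.6]
```

View pics/t7c.png

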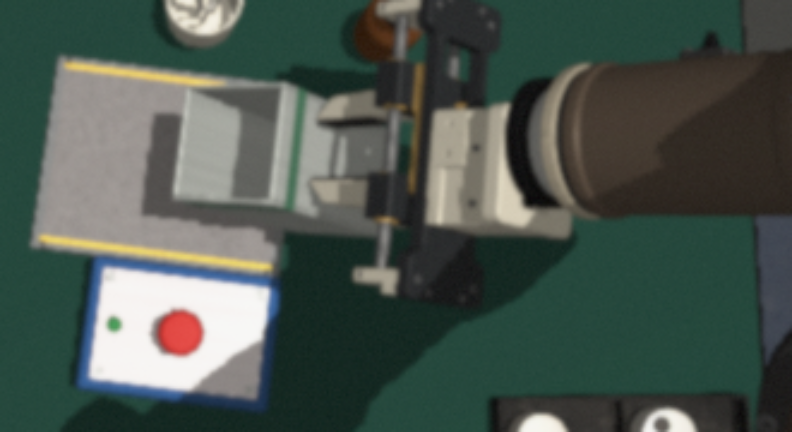

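Call:
carry_out --delta_pos '[[0,3.8,4.6],[0,0,0],[0,0,0],[0,0,0],[0,0,0]]' --angular '[[0,0,0],[0,0,0],[0,0,0],[0,0,0],[0,0,0]]' --fingers '[40,40,40,40,40]'

```text
time_s: 9.3
position: [0.562, -0.0078, 0.1608]
tcp_rot: [-0.872, 0.04, -0.086]
ft_force: [0.3, -1.0, 0.8]
width: 0.0366
```

```bash
python3 -c "
from h import *
goal(d2w(.004,-.103,.161),40)
save('side','s8.png')
im=save('top','t8.png')
cv2.imwrite('pics/t8c.png',cv2.resize(im[200:380,240:570,::-1],None,fx=2.4,fy=2.4))"
```

```text
t 9.3 p [ 0.562  -0.0078  0.1608] q [-0.06  0.62  0.54  1.87 -1.01  1.28  0.94] F [ 0.3 -1.   0.8] w 0.0366
[[ 0.996  0.059  0.07 ]
 [-0.092  0.64   0.763]
 [ 0.    -0.766  0.643]]
delta tool mm [ -0.3 -53.5 -63.4] rot deg [ 0.   0.1 -0.1]
delta in goal axes [ -0.1 -53.5 -63.4] tcp in demag [  4.1 -20.  160.8]
```

View pics/t8c.png

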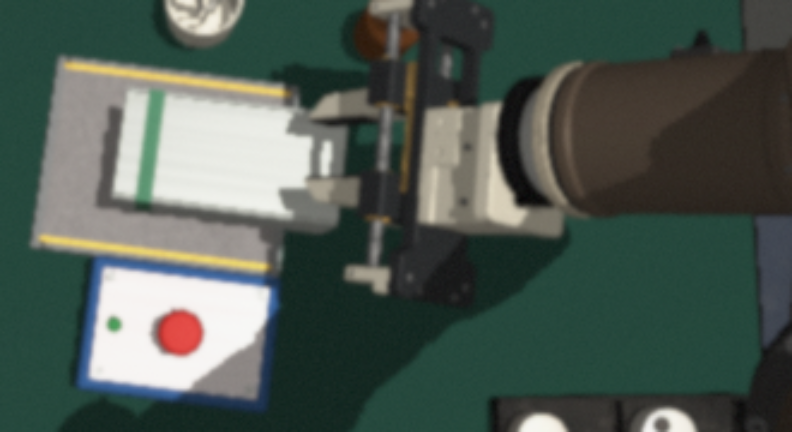

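View pics/s8.png

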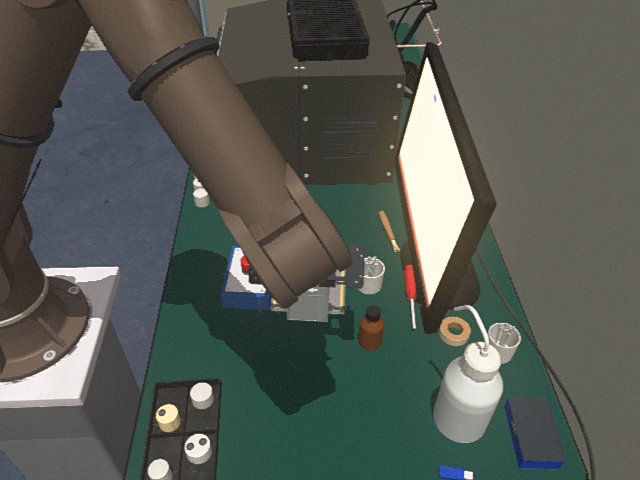

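Call:
carry_out --delta_pos '[[0,-23,19.2],[0,-23,19.2],[0,-23,19.2],[0,-23,19.2],[0,0,0],[0,0,0],[0,0,0],[0,0,0],[0,0,0]]' --angular '[[0,0,0],[0,0,0],[0,0,0],[0,0,0],[-8,0,0],[-8,0,0],[-8,0,0],[-8,0,0],[-8,0,0]]' --fingers '[55,55,55,55,55,55,55,55,55]'

```text
time_s: 10.3
position: [0.5625, -0.0082, 0.2819]
tcp_rot: [-1.574, 0.07, -0.075]
ft_force: [-0.3, -0.2, -1.8]
width: 0.0504
```

```bash
python3 -c "
from h import *
np.set_printoptions(precision=4,suppress=True)
print(w2d([.4414,.0967,.077]),w2d([.4427,.0943,.077]),'housing centre',d2w(-.125,.07,0))
T=lambda p,z:w2d(atz('top',p[0]/2.4+240-.3,p[1]/2.4+200-.3,z))
print(T((127,88),.092),T((113,197),.092))
goal(np.array([.4423,.0958,.18]),0)
save('side','s9.png');save('top','t9.png')
im=cv2.imread('pics/t9.png');cv2.imwrite('pics/t9c.png',cv2.resize(im[200:380,240:500],None,fx=3,fy=3,interpolation=2))
im=cv2.imread('pics/s9.png');cv2.imwrite('pics/s9c.png',cv2.resize(im[220:380,210:400],None,fx=3.7,fy=3.7,interpolation=2))
save('wrist','w9.png')"
```

```text
[-0.1258  0.0727  0.077 ] [-0.1243  0.0704  0.077 ] housing centre [0.4419 0.094  0.    ]
[0.0404 0.1307 0.092 ] [-0.0383  0.1307  0.092 ]
t 10.3 p [ 0.5625 -0.0082  0.2819] q [-0.65  0.36  0.78  1.73 -0.27  1.16  0.12] F [-0.3 -0.2 -1.8] w 0.0504
[[ 0.996  0.003  0.092]
 [-0.092 -0.005  0.996]
 [ 0.003 -1.    -0.004]]
delta tool mm [-129.6  101.1   92.9] rot deg [0.3 0.1 0.2]
delta in goal axes [-129.4  101.9   92.2] tcp in demag [  4.6 -20.3 281.9]
```

View pics/t9c.png

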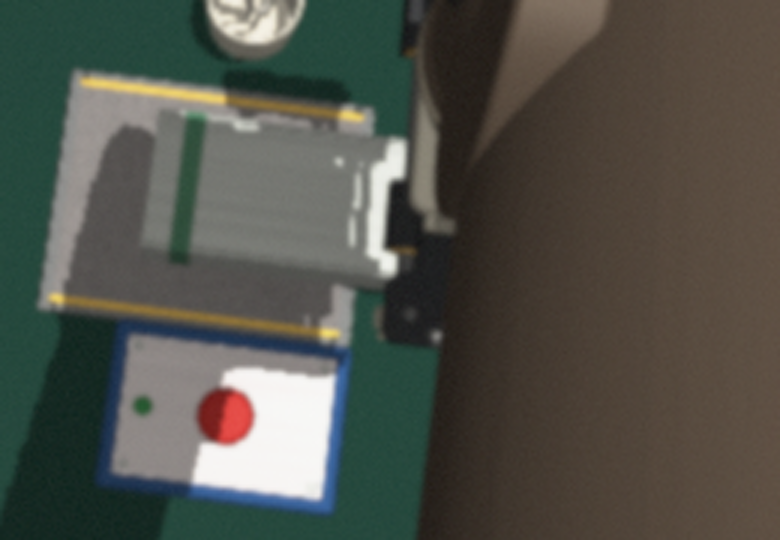

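View pics/s9c.png

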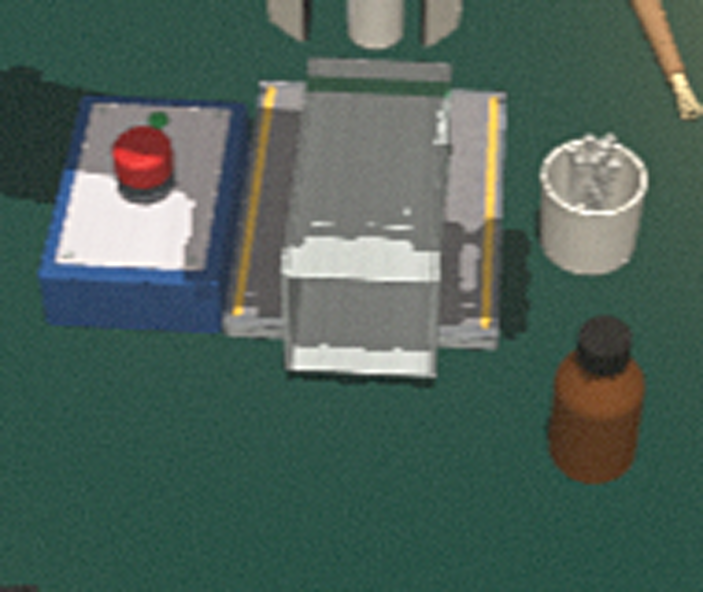

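View pics/w9.png

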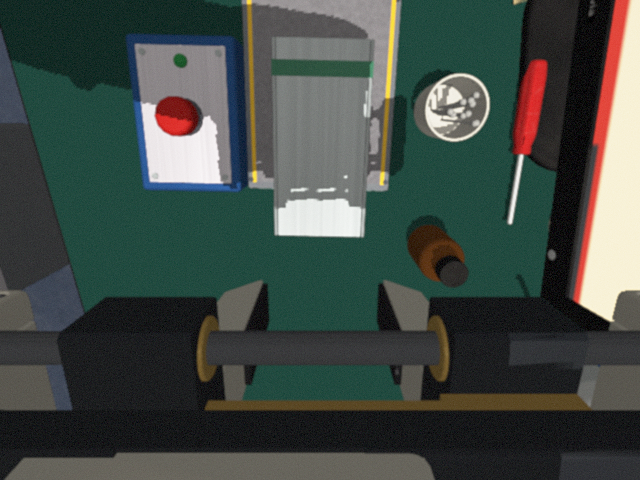

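Call:
carry_out --delta_pos '[[-26,10,18.4],[-26,10,18.4],[-26,10,18.4],[-26,10,18.4],[-26,10,18.4],[0,0,0]]' --angular '[[0.3,0.1,0.2],[0,0,0],[0,0,0],[0,0,0],[0,0,0],[0,0,0]]' --fingers '[60,60,60,60,60,60]'

```text
time_s: 11.05
position: [0.4371, 0.0971, 0.2299]
tcp_rot: [-1.562, 0.079, -0.066]
ft_force: [0.2, 0.1, -0.0]
width: 0.0551
```

```bash
python3 -c "
from h import *
s=arm.sense();save('wrist','w10.png');m=arm.camera_model('wrist');H=np.array(m['hand_eye'],float);K=np.array(m['camera_matrix'])
R=cv2.Rodrigues(s['tcp_rot'])[0];Rc=R@H[:3,:3];tc=R@H[:3,3]+s['position']
np.savez('wc.npz',Rc=Rc,tc=tc,K=K)
P=Rc.T@(np.array([.442,.0945,.077])-tc);p=K@P;print('pred knob px',p[:2]/p[2])
goal(np.array([.442,.0945,.077]),0)"
```

```text
pred knob px [329.35646744 234.5188558 ]
t 11.1 p [0.4392 0.096  0.2309] q [-0.97  0.19  0.77  2.05 -0.17  0.96 -0.21] F [ 0.8 -0.1  1.1] w 0.055
[[ 0.996 -0.006  0.093]
 [-0.093  0.008  0.996]
 [-0.006 -1.     0.007]]
delta tool mm [  3.9 153.8  -2.4] rot deg [-0.4  0.1 -0.4]
delta in goal axes [  2.9 153.9  -1.3] tcp in demag [-127.9   71.8  230.9]
```

View pics/w10.png

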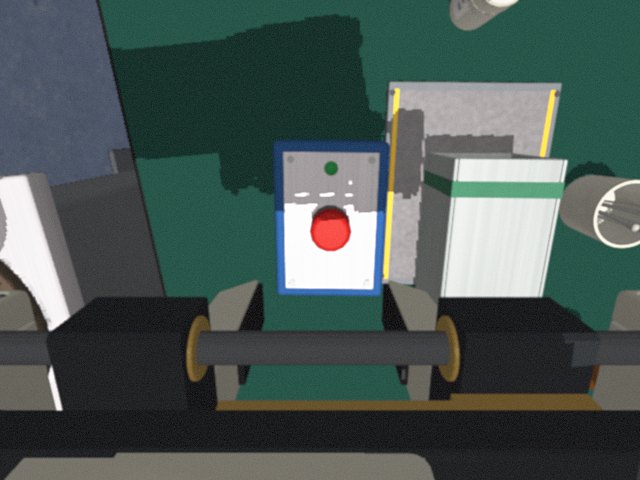

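Call:
carry_out --delta_pos '[[1,30,0],[1,30,0],[1,30,0],[0,30,0],[0,20,0],[0,12,0],[0,0,0]]' --angular '[[-0.4,0,-0.4],[0,0,0],[0,0,0],[0,0,0],[0,0,0],[0,0,0],[0,0,0]]' --fingers '[60,60,60,60,60,60,60]'

```text
time_s: 11.8
position: [0.4444, 0.0942, 0.0786]
tcp_rot: [-1.572, 0.074, -0.077]
ft_force: [0.1, -0.5, 0.6]
width: 0.0551
```

```bash
python3 -c "
from h import *
goal(np.array([.442,.0955,.077]),0)
save('side','s11.png')
im=cv2.imread('pics/s11.png');cv2.imwrite('pics/s11c.png',cv2.resize(im[200:360,190:400],None,fx=3.7,fy=3.7,interpolation=2))"
```

```text
t 11.8 p [0.4444 0.0942 0.0786] q [-0.78  0.46  0.6   2.2  -0.45  0.6   0.05] F [ 0.1 -0.5  0.6] w 0.0551
[[ 0.995  0.002  0.096]
 [-0.096 -0.003  0.995]
 [ 0.002 -1.    -0.003]]
delta tool mm [-2.5  1.5  1.1] rot deg [ 0.2 -0.1  0.1]
delta in goal axes [-2.5  1.6  1.1] tcp in demag [-122.6   70.4   78.6]
```

View pics/s11c.png

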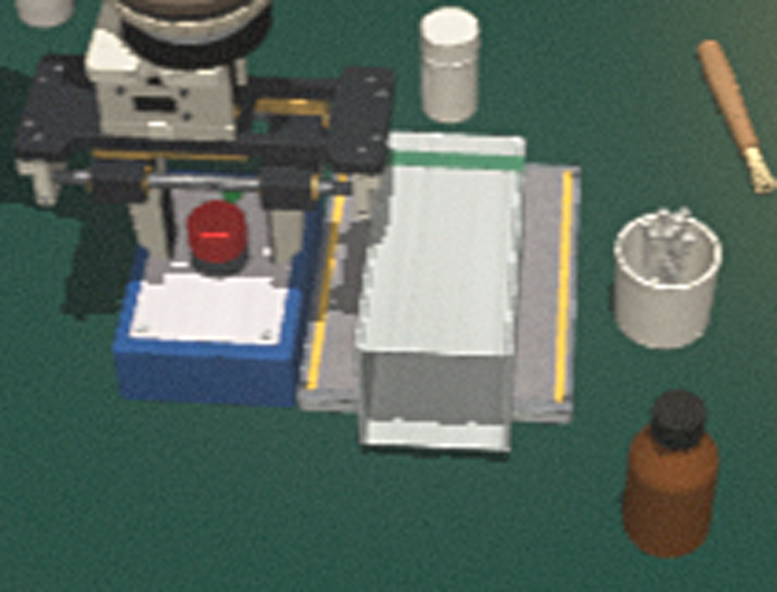

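Call:
carry_out --delta_pos '[[-2.5,1,1],[0,0,0],[0,0,0],[0,0,0],[0,0,0],[0,0,0]]' --angular '[[0,0,0],[0,0,0],[0,0,0],[0,0,0],[0,0,0],[0,0,0]]' --fingers '[60,20,20,20,20,20]' --force 35

```text
time_s: 12.45
position: [0.4417, 0.0974, 0.0788]
tcp_rot: [-1.571, 0.07, -0.075]
ft_force: [-2.2, 0.6, 6.8]
width: 0.0326
```

Call:
carry_out --delta_pos '[[0,-2,0],[0,-2,0],[0,-2,0],[0,-2,0],[0,-2,0],[0,-2,0],[0,-2,0],[0,0,0]]' --angular '[[0,0,0],[0,0,0],[0,0,0],[0,0,0],[0,0,0],[0,0,0],[0,0,0],[0,0,0]]' --fingers '[20,20,20,20,20,20,20,20]'

```text
time_s: 13.25
position: [0.4417, 0.0973, 0.0927]
tcp_rot: [-1.571, 0.07, -0.076]
ft_force: [-1.8, 4.1, 3.0]
width: 0.0326
```

```bash
python3 -c "
from h import *
st()
save('side','s12.png')
im=cv2.imread('pics/s12.png');cv2.imwrite('pics/s12c.png',cv2.resize(im[200:360,190:400],None,fx=3.7,fy=3.7,interpolation=2))"
```

```text
t 13.25 p [0.4417 0.0973 0.0927] q [-0.81  0.43  0.62  2.2  -0.42  0.63  0.02] F [-1.8  4.1  3. ] w 0.0326
[[ 0.996  0.003  0.093]
 [-0.093 -0.002  0.996]
 [ 0.003 -1.    -0.001]]
```

View pics/s12c.png

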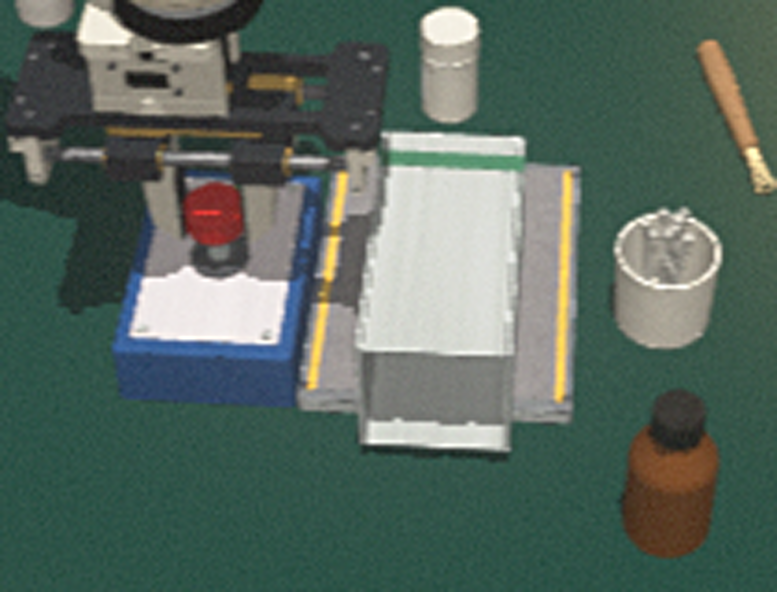

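Call:
carry_out --delta_pos '[[0,-1,0],[0,-1,0],[0,0,0],[0,0,0]]' --angular '[[0,0,0],[0,0,0],[0,0,0],[0,0,0]]' --fingers '[20,20,20,20]'

```text
time_s: 13.7
position: [0.4416, 0.0973, 0.0933]
tcp_rot: [-1.573, 0.07, -0.075]
ft_force: [6.2, 6.3, -28.3]
width: 0.0321
```

Call:
carry_out --delta_pos '[[0,2,0],[0,2,0],[0,2,0],[0,2,0],[0,2,0],[0,2,0],[0,2,0],[0,2,0],[0,1,0],[0,0,0]]' --angular '[[0,0,0],[0,0,0],[0,0,0],[0,0,0],[0,0,0],[0,0,0],[0,0,0],[0,0,0],[0,0,0],[0,0,0]]' --fingers '[20,20,20,20,20,20,20,20,20,20]'

```text
time_s: 14.7
position: [0.4418, 0.0973, 0.0785]
tcp_rot: [-1.569, 0.071, -0.076]
ft_force: [-7.7, 3.6, 23.6]
width: 0.0322
```

Call:
carry_out --delta_pos '[[0,0,0],[0,0,0],[0,0,0],[0,0,0],[0,-10,0],[0,-30,0],[0,-30,0],[0,-30,0],[0,-30,0],[0,0,0]]' --angular '[[0,0,0],[0,0,0],[0,0,0],[0,0,0],[0,0,0],[0,0,0],[0,0,0],[0,0,0],[0,0,0],[0,0,0]]' --fingers '[60,60,60,60,60,60,60,60,60,60]'

```text
time_s: 15.7
position: [0.4434, 0.0974, 0.211]
tcp_rot: [-1.568, 0.067, -0.08]
ft_force: [0.9, 0.2, 0.4]
width: 0.0552
```

```bash
python3 -c "
from h import *
st()
save('side','s13.png');save('top','t13.png')
im=cv2.imread('pics/s13.png');cv2.imwrite('pics/s13c.png',cv2.resize(im[230:380,210:400],None,fx=4,fy=4,interpolation=2))
im=cv2.imread('pics/t13.png');cv2.imwrite('pics/t13c.png',cv2.resize(im[200:380,240:500],None,fx=3,fy=3,interpolation=2))"
```

```text
t 15.7 p [0.4434 0.0974 0.211 ] q [-0.98  0.23  0.78  2.08 -0.2   0.9  -0.18] F [0.9 0.2 0.4] w 0.0552
[[ 0.996  0.009  0.093]
 [-0.093  0.001  0.996]
 [ 0.009 -1.     0.002]]
```

View pics/s13c.png

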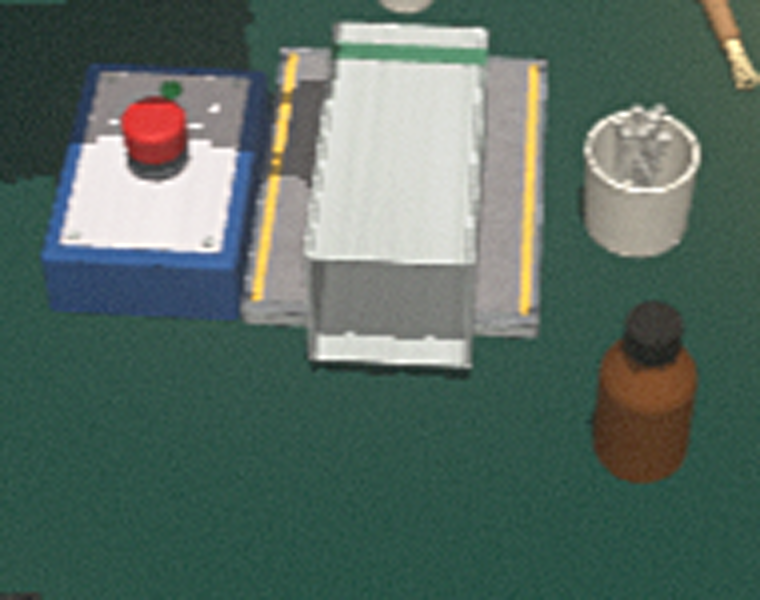

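View pics/t13c.png

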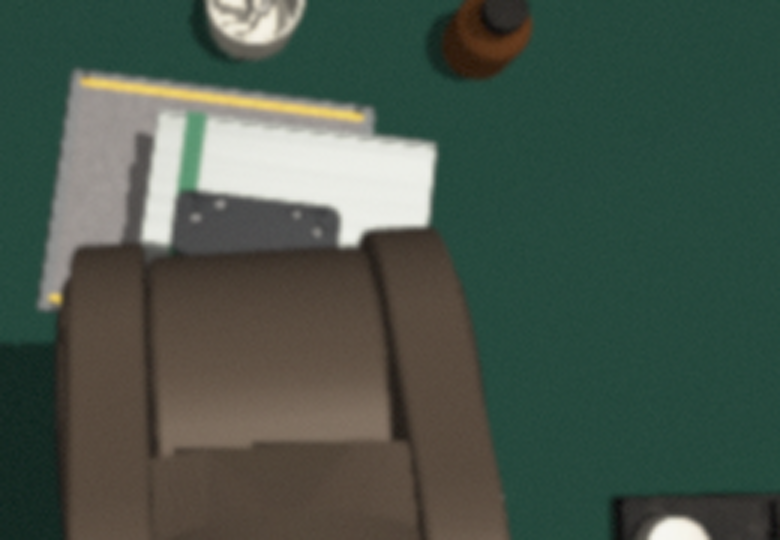

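```bash
python3 -c "
from h import *
a=cv2.imread('pics/side0.png')[250:278,235:262].astype(int);b=cv2.imread('pics/s13.png')[250:278,235:262].astype(int)
m=lambda x:np.argwhere((x[...,2]>130)&(x[...,1]<70)).mean(0);print('knob px before/after',m(a),m(b))
T=lambda p,z:w2d(atz('top',p[0]/3+240-.3,p[1]/3+200-.3,z))
print('foot +x corner',T((436,145),.092),'top corner',T((158,112),.092))
print(arm.close_job())"
```

```text
knob px before/after [12.02352941 12.97058824] [11.95555556 12.97222222]
foot +x corner [ 0.03956858 -0.02913604  0.092     ] top corner [0.03917717 0.13100723 0.092     ]
the job is handed in; nothing more can be done
None
```

I slid the standing tube until its foot butted the plate edge, then tipped it over on to the lane. I then pulled the red knob up to its end stop, pushed it home again, released it and handed the job in at about 16 s.

- **Butting:** the push force rose to about 17 N and the tube stopped moving, which I took as contact with the plate edge. I did not measure the foot itself in a picture at that moment.
- **Tube lying:** it is flat on the plate with its foot end about 29 mm outside the edge. It is centred to within a couple of mm and parallel to the lane within about 0.2°.
- **Knob:** the upper stop showed as about 28 N after roughly 14 mm of travel, and the lower stop as about 24 N. In the side picture its final position matches the starting one to within 0.1 pixel.
- **Bystanders:** the swab pot and bottle look unmoved in the last pictures. The jar was clear and standing in the pictures taken while I gripped and pulled the knob, but it was only at the edge of the last side picture.
- **Arm:** the gripper is open and clear, about 13 cm above the knob.

No check failed or disagreed. The gripper read 32.6 mm on the 34 mm knob head, which I did not chase further because both end stops were reached.

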